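# Release the kit carousel and hold the sun-gear shaft at the pointer

## Robot

A 7-joint arm with a two-finger parallel gripper is mounted at the origin on a cart in front of the work surface, level with it; the furniture and walls round the work are solid. World frame = base frame: x ahead of the robot, y to its left, z up, the work surface at z = 0. Lengths are in m, angles in rad, forces in N, time in s.
With the tool pointing down it reaches from about 0.4 to 0.85 m from the base axis. Payload 10.4 kg.
Tool frame: the origin (TCP) lies between the finger pads; the fingertips stand 22 mm ahead of it and the grasp point (between the pads) lies 3 mm ahead of it; z points along the fingers, y is the line along which they close (so a half turn about z gives the same grasp; the last joint's range is limited). The gripper opens to 85 mm and grips with 20 to 120 N. Pads are 22 mm wide; open, the fingers measure 114 mm over their backs; the gripper's body (76 mm by 85 mm) begins 54 mm behind the grasp point. The pads swing forward as they close: fully open they stand 13 mm farther back than shut.
Start: joints at [-1.287, 0.332, -0.065, 1.46, 0.022, 1.35, -0.088], TCP at [0.189, 0.596, 0.253] pointing down, gripper open.
Joint ranges: [-2.6, 2.6], [-0.5, 2.12], [-1.47, 1.34], [0.16, 2.42], [-1.27, 4.41], [0.06, 2.06], [-2.6, 2.6]. Speed limits (rad/s): [2.22, 2.22, 2.79, 2.79, 3.14, 3.14, 3.14].

## Interface

Orientations are given as a unit quaternion [x, y, z, w].
In Python, from workcell import manip, camera, ticket, boxes_of, outline_of gives the robot as it stands.
- The arm moves only by the tool carry_out, never from a script. Its argument "deltas" is a list of rows, each a list of 5 numbers: the shift along the tool's x, y, z as a fraction of full scale, then the turn about the tool's z as a fraction of full scale, then the opening, from -1 (shut) to 1 (fully open), so that 0 is half open. In form: [[tx, ty, tz, spin, gripper], ...]. A call has 1 to 20 rows; each row is the pose to reach, as a shift and turn from the pose commanded when the call began, along the tool's axes at that moment; what a row does not reach only later rows make up. Full scale, the value 1, is 150 mm for a shift and 30 degrees for a turn. A row lasts 1/8 s, in which the tool goes at most 62.5 mm and 10.7 degrees, less where a joint would pass 70% of its speed; a pose out of reach is approached as far as the arm can. A call with a number of a shift or a turn outside -1 to 1 is refused whole. A call with a gripper value outside its range is refused whole. The fingers move at their own pace and stop on an object; "force" is the grip in N (left out, the last holds). Time passes only in rows, so rows that repeat a pose let the fingers close. It gives the time, the measured TCP pose, the force, the opening and the grip force at its end, in the units of the state.
- manip.get_obs(): the state, without advancing time (a new reading comes with each control period).
- camera(name): name is "scene" or "top"; returns a dict with "img" (400x640x3 uint8, red, green, blue), "depth" (400x640 float32, m along the optical axis (not along the pixel's ray), 0 where there is no reading), "vertical_fov" (degrees; the focal length in pixels is half the picture's height over the tangent of half this angle, whatever the lens; pixels are square), "cx", "cy" (the principal point, pixels), "R" (3x3) and "t" (3): a world point X has camera coordinates R X + t. Camera axes: x right, y down, z forward; pixel columns grow to the right and rows downward; lengths in m; the calibration is good to about 2 mm. A picture is of the moment at which its call begins.
- ticket.hand_in(): hands the job in; it is judged then, once.
Trained networks look in a picture, given as the dict that the camera call returned (one of the last four; its "shot" number tells which), for a name from the list of things; names that differ only in an ending like _2 or _b are one class to them, and where a whole thing is asked for, a point or a joint stands for the part that bears it (a point fixed in the world has none). Each returns a list of dicts, best first, with "conf" (0 to 1); they miss things now and then, are a little off and sometimes report something else, mostly with a low value. They report only what shows in the picture. A call takes as long as a camera call.
- boxes_of(query, picture): "position" ([x, y, z] in m, in world coordinates, good to about 4 mm: the middle of the surface that is visible of it).
- outline_of(query, picture): "region" (400x640 bool, what is visible of it).
The state is a dict: "clock": time; "joint_pos": joint angles; "joint_velocities": joint speeds; "tau": joint torques, N m; "position": TCP position; "ee_rot": TCP orientation; "ft_force": force on the tool from outside, world axes, zero at the start; "torque": the same for the moment, N m; "grip_width": opening from 0.0 (shut) to 1.0 (fully open); "grasp_force": force on a finger pad.
Only numpy, scipy, OpenCV 4.12 (cv2) and the standard library are available. Lean on these libraries where they do the work, as an engineer would, in place of code of your own. Each camera call takes 0.05 s, during which the arm holds its last target. There are 200 camera calls.

## Task

The gearbox kit carousel is braked. Release the brake by turning its black bar knob anticlockwise (seen from above) all the way to its end stop; only then take the carousel by its upright black handle and turn it until the sun-gear shaft, the tall thin part, stands in line with the steel pointer at the carousel's front. Finish there with the handle still gripped and the carousel standing still, so that I can lift the shaft out with the brake off; every part must stay in its nest and the other things on the bench must stay where they are.

Things in the scene. Friction and masses are not known exactly. Their poses are not given: they have to be found in the camera images.
- carousel_base: fixed grey base of the carousel, standing on the bench; origin on the bench at the carousel's vertical axis, its -x axis points to the front, through the pointer (roughly towards the robot); z up. The brake housing (60 mm high) stands beside the disc, 184 to 245 mm from the axis, at the front right.
- carousel_axis (a point): point on the vertical axis about which the disc turns, at the height of the disc's top (46 mm above the bench)
- pointer_tip (a point): tip of the steel wedge pointer on the base, 153 mm in front of the axis, just outside the disc's edge
- knob_grip (a point): middle of the black bar grip of the brake knob, on the knob's vertical axis, 89 mm above the bench. The bar is 50 mm long (the point's x axis lies along it), 13 mm thick (y) and 24 mm high (12 mm above and below this point); free all round and above.
- brake_knob (a joint): angle of the brake knob in rad, growing anticlockwise seen from above: 0 tight, starts between 0 and 0.3; the shoe leaves the disc at about 0.9 and the end stop is at 1.5 (brake fully off). Needs about 0.2 N m. The knob stays where it is left.
- handle_grip (a point): middle of the grip of the carousel's upright round black handle, 22 mm in diameter; it stands on the disc 122 mm from the axis and reaches from 51 to 104 mm above the bench; this point is 84 mm above the bench. The point's x axis points outward from the carousel's axis. The nearest nests hold flat parts no higher than 66 mm above the bench.
- carousel (a joint): angle by which the bright brushed-metal disc (300 mm in diameter, 12 mm thick) has turned since the start, rad, anticlockwise seen from above positive; turns freely either way with the brake off (under 0.2 N m), while the brake holds it against about 15 to 25 N at the handle. A ball bearing (47 mm across) and a black oil seal (45 mm) sit snug in their nests on the disc, 150 and 90 degrees clockwise of the handle, and turn with it.
- sun_mid (a point): middle of the loose sun-gear shaft, 16 mm in diameter, 61 mm tall, toothed foot down, standing upright in its nest of three pins on the disc, 90 mm from the axis. Seen from above its nest is a quarter turn anticlockwise from the handle. Its top is 110 mm above the bench, the highest thing on the disc.
- planet_gear_1: loose planet gear, 26 mm across, 16 mm high, lying in its nest 90 mm from the axis, 30 degrees anticlockwise of the handle; origin at its underside, 49 mm above the bench
- planet_gear_2: the same, 150 degrees anticlockwise of the handle
- planet_gear_3: the same, 30 degrees clockwise of the handle
- hex_key_2: loose black hex key lying on the bench, bystander
- bearing_1: loose small bearing on the bench, 38 mm across, bystander
- cap_screw_2: loose cap screw standing on its head, 31 mm high, bystander
- marker: loose marker pen lying at the bench's front edge on the left, bystander

How it is judged:
On the way, in this order (a step that is already met when the one before it is completed fails the run):
1. the brake knob is turned anticlockwise to its end stop (value of joint brake_knob above 1.42 rad), for 0.2 s.
2. the sun-gear shaft stands at the pointer with the handle held (y of sun_mid in the frame of carousel_base between -0.008 and 0.008 m and x of sun_mid in the frame of carousel_base below -0.07 m and contact force between the fingers and carousel above 2 N), for 0.2 s.
At the end, for the whole second after the job is handed in: With the brake knob still at its end stop (above 1.35 rad), the sun-gear shaft stands upright in its nest within 8 mm sideways of the line from the axis to the pointer, on the pointer's side; the carousel is at rest, and the fingers grip its handle (more than 2 N) (all of step 2 and angle between sun_mid's own z axis and vertical below 0.15 rad and value of joint brake_knob above 1.35 rad and velocity of joint carousel between -0.05 and 0.05 rad/s and distance between handle_grip and the grasp point below 0.045 m); the arm keeps its last pose, push and grip.
It fails at once if the carousel is forced round against the brake (handle moved more than 20 mm before the knob is released) (value of joint brake_knob below 0.8 rad and distance of handle_grip from where it was at the start of the episode above 0.02 m).
It fails at once if a part is knocked out of its nest or tipped (horizontal distance between any of planet_gear_1, sun_mid, planet_gear_2, planet_gear_3 and carousel_axis below 0.075 m or horizontal distance between any of planet_gear_1, sun_mid, planet_gear_2, planet_gear_3 and carousel_axis above 0.105 m or angle between any of planet_gear_1, sun_mid, planet_gear_2, planet_gear_3's own z axis and vertical above 0.3 rad).
It fails at once if a bystander on the bench is pushed more than 30 mm (distance of any of hex_key_2, bearing_1, cap_screw_2, marker from where it was at the start of the episode above 0.03 m).
It also fails if it takes over 48 s, if anything falls off the work surface, if the arm or the gripper's body presses on something with over 40 N, if the wrist force passes 120 N, or if a joint passes its speed limit or range.

## Working session

There is one attempt and no reset: what is moved stays moved. The work goes in short steps, Python scripts to look and compute and a tool call to move; the robot and the scene stay as the last step left them, time stands still between calls to the robot, and variables do not carry over. Pictures are saved under pics/ and viewed, at most 10 in all, crops included, and the job is handed in when it is done.

Besides the shell and the picture viewer there is one more tool, called after "Call:" as name([rows], argument=value, ...), one row to a line, values as JSON. carry_out: Moves the arm, as the interface text tells. Its arguments: {"type":"object","properties":{"deltas":{"type":"array","items":{"type":"array","items":{"type":"number"}}},"force":{"type":"number"}},"required":["deltas"]}

```bash
mkdir -p pics
cat > h.py <<'E'
import numpy as np,cv2
from workcell import manip,camera,ticket,boxes_of,outline_of
def save(p,n): cv2.imwrite('pics/'+n,p['img'][:,:,::-1])
def f(p): return 200/np.tan(np.radians(p['vertical_fov'])/2)
def world(p,u,v,z=None):
    """pixel -> world at depth reading or at given world height z"""
    d=np.array([(u-p['cx'])/f(p),(v-p['cy'])/f(p),1.]); R,t=np.array(p['R']),np.array(p['t'])
    c=-R.T@t; r=R.T@d
    s=p['depth'][int(v),int(u)] if z is None else (z-c[2])/r[2]
    return c+s*r
E
python3 - <<'E'
from h import *
o=manip.get_obs(); print(o['clock'],np.round(o['position'],3),np.round(o['ee_rot'],3))
for n in('scene','top'):
    p=camera(n); save(p,n+'0.png'); print(n,-np.array(p['R']).T@p['t'])
    for q in('carousel_base','knob_grip','handle_grip','sun_mid','planet_gear_1','cap_screw_2','bearing_1','hex_key_2','marker'):
        print(q,[(np.round(b['position'],3).tolist(),round(b['conf'],2)) for b in boxes_of(q,p)][:4])
E
```

```text
0.0 [0.189 0.595 0.253] [ 0.153  0.988 -0.001 -0.   ]
scene [-0.06004533 -0.59518333  0.633257  ]
carousel_base [([0.469, -0.122, 0.038], 0.56)]
knob_grip [([0.384, -0.287, 0.008], 0.51), ([0.558, 0.059, 0.048], 0.21)]
handle_grip [([0.56, 0.058, 0.045], 0.86)]
sun_mid [([0.578, -0.03, 0.085], 0.54)]
planet_gear_1 [([0.651, 0.017, 0.067], 0.48), ([0.496, 0.018, 0.058], 0.39)]
cap_screw_2 []
bearing_1 [([0.468, -0.118, 0.037], 0.5), ([0.385, -0.286, 0.003], 0.47)]
hex_key_2 [([0.468, -0.124, 0.034], 0.67)]
marker [([0.386, 0.324, 0.01], 0.53)]
top [ 0.4305333  -0.04445896  1.23428019]
carousel_base [([0.486, -0.098, 0.047], 0.7), ([0.654, 0.022, 0.069], 0.21)]
knob_grip [([0.488, -0.12, 0.097], 0.61)]
handle_grip [([0.58, 0.073, 0.045], 0.64)]
sun_mid []
planet_gear_1 [([0.498, 0.115, 0.064], 0.47), ([0.501, 0.027, 0.065], 0.37)]
cap_screw_2 []
bearing_1 [([0.39, -0.287, 0.013], 0.58)]
hex_key_2 [([0.489, -0.317, 0.008], 0.45)]
marker [([0.388, 0.33, 0.011], 0.66)]
```

View pics/top0.png

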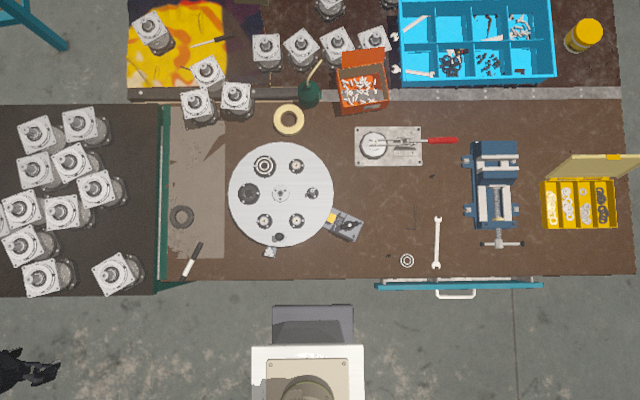

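View pics/scene0.png

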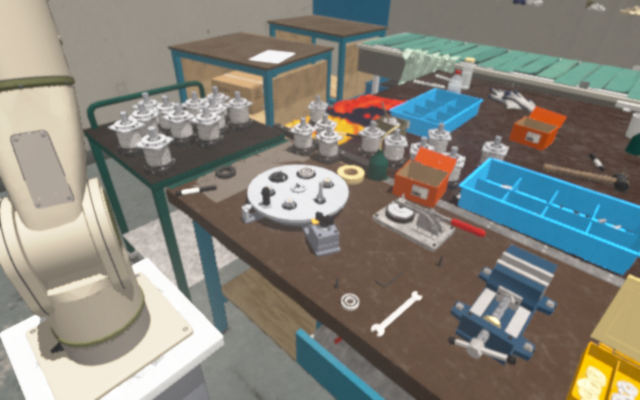

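Run:
```python
from h import *
p=camera('top'); c=p['img'][130:270,215:375,::-1]; cv2.imwrite('pics/z.png',cv2.resize(c,None,fx=5,fy=4.28*5/4.28/1.17 if 0 else 4.28,interpolation=cv2.INTER_CUBIC))
# disc: bright pixels whose depth gives z 0.04..0.05
vv,uu=np.mgrid[130:265,215:345]
P=np.array([world(p,u,v) for u,v in zip(uu.ravel(),vv.ravel())])
m=(abs(P[:,2]-.046)<.005); print(m.sum())
mask=np.zeros((400,640),np.uint8); mask[vv.ravel()[m],uu.ravel()[m]]=255
cs=max(cv2.findContours(mask,0,2)[0],key=cv2.contourArea)
(u,v),r=cv2.minEnclosingCircle(cs); e=cv2.fitEllipse(cv2.convexHull(cs)); print(u,v,r,e)
print(world(p,u,v,.046),world(p,*e[0],.046))
# tall things
c=world(p,*e[0],.046)[:2]
m=(P[:,2]>.075)&(P[:,2]<.14)
mask[:]=0; mask[vv.ravel()[m],uu.ravel()[m]]=1
n,l,s,ce=cv2.connectedComponentsWithStats(mask)
for i in range(1,n):
    q=P[m][[l[a,b]==i for a,b in zip(vv.ravel()[m],uu.ravel()[m])]]
    d=q.mean(0)[:2]-c
    print(ce[i].round(1),s[i,4],q.mean(0).round(3),q[:,2].max().round(3),'rad',np.hypot(*d).round(3),'ang',np.degrees(np.arctan2(d[1],d[0])).round(1))
```

```text
7411
283.80963134765625 195.61610412597656 56.02989196777344 ((281.82037353515625, 194.91542053222656), (103.80391693115234, 109.24840545654297), 109.63043975830078)
[0.57242325 0.05921416 0.046     ] [0.57450242 0.06483086 0.046     ]
[312.1 191.1] 21 [ 0.577 -0.022  0.103] 0.115 rad 0.087 ang -88.5
[342.6 226.9] 21 [ 0.479 -0.103  0.098] 0.104 rad 0.193 ang -119.6
[279.1 236.5] 59 [0.456 0.068 0.102] 0.108 rad 0.118 ang 178.6
```

View pics/z.png

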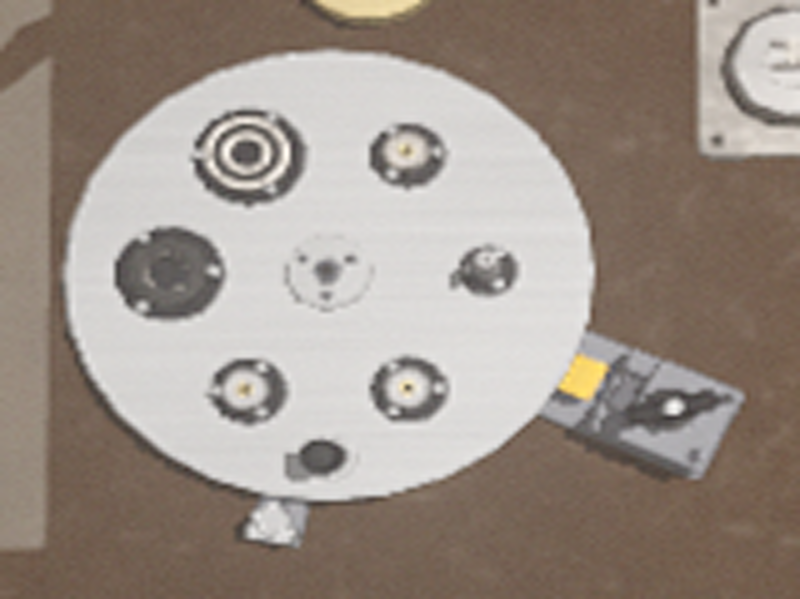

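```bash
cat > m.py <<'E'
from h import *
p=camera('top')
def pts(u0,u1,v0,v1,z0,z1):
    vv,uu=np.mgrid[v0:v1,u0:u1]; a=np.array([world(p,u,v) for u,v in zip(uu.ravel(),vv.ravel())])
    m=(a[:,2]>z0)&(a[:,2]<z1); return a[m],uu.ravel()[m],vv.ravel()[m]
def line(a):
    c=a[:,:2].mean(0); w,V=np.linalg.eigh(np.cov((a[:,:2]-c).T)); return c.round(4),np.degrees(np.arctan2(V[1,1],V[0,1])).round(1),(4*np.sqrt(w)).round(3)
k,u,v=pts(330,375,205,245,.08,.125); print('knob n',len(k),line(k),k.mean(0).round(3),u.min(),u.max(),v.min(),v.max())
for n in ('knob_grip','pointer_tip','handle_grip','sun_mid','carousel'):
    for b in outline_of(n,p)[:2]:
        y,x=np.nonzero(b['region']); print(n,round(b['conf'],2),len(x),x.mean().round(1),y.mean().round(1),x.min(),x.max(),y.min(),y.max())
# disc circle: bright mask edges
g=cv2.cvtColor(p['img'],cv2.COLOR_RGB2GRAY); m=(g>150).astype(np.uint8); m[:,335:]=0; m[247:]=0
l=cv2.connectedComponents(m)[1]; cs=max(cv2.findContours((l==l[200,262]).astype(np.uint8),0,1)[0],key=cv2.contourArea)
e=cv2.fitEllipse(cv2.convexHull(cs)); c=world(p,*e[0],.046); print('disc',e,c)
h,u,v=pts(225,335,140,250,.075,.14)
for nm,lo in(('handle',-.2),('sun',-.2)):
    s=h[:,0]<.5 if nm=='handle' else h[:,1]<.0
    d=h[s].mean(0)[:2]-c[:2]; print(nm,h[s].mean(0).round(3),np.hypot(*d).round(3),np.degrees(np.arctan2(d[1],d[0])).round(1))
for z in(.04,.05): print('px hub',world(p,349.6,225.1,.1))
cv2.imwrite('pics/ptr.png',cv2.resize(p['img'][235:270,250:300,::-1],None,fx=10,fy=10,interpolation=cv2.INTER_CUBIC))
cv2.imwrite('pics/knob.png',cv2.resize(p['img'][205:245,325:375,::-1],None,fx=12,fy=12,interpolation=cv2.INTER_CUBIC))
a=cv2.imread('pics/ptr.png');b=cv2.imread('pics/knob.png');a=cv2.resize(a,(400,280));b=cv2.resize(b,(400,320)); cv2.imwrite('pics/pk.png',np.vstack([a,b]))
E
python3 m.py
```

```text
knob n 99 (array([ 0.4836, -0.1213]), np.float64(104.3), array([0.017, 0.056])) [ 0.484 -0.121  0.098] 341 358 221 229
knob_grip 0.68 907 335.5 227.6 265 363 208 257
pointer_tip 0.91 949 332.6 228.7 264 363 208 258
handle_grip 0.57 8464 280.2 194.1 228 333 141 246
handle_grip 0.49 64 296.2 220.8 292 300 217 225
carousel 0.83 8431 280.3 194.2 228 333 142 247
disc ((282.00250244140625, 194.79212951660156), (104.06729888916016, 110.71066284179688), 114.07316589355469) [0.57484649 0.06431379 0.046     ]
handle [0.456 0.068 0.102] 0.119 178.4
sun [ 0.577 -0.022  0.104] 0.086 -88.8
px hub [ 0.48367139 -0.121634    0.1       ]
px hub [ 0.48367139 -0.121634    0.1       ]
```

View pics/pk.png

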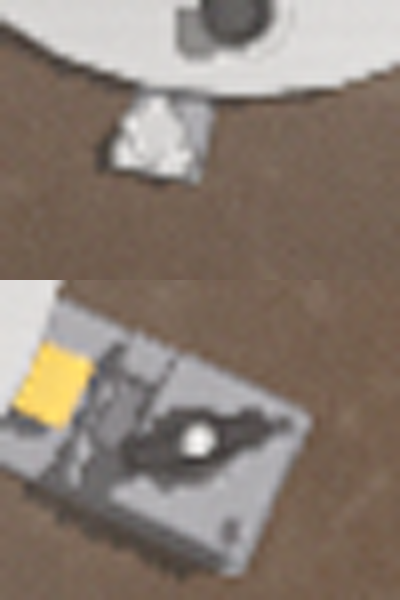

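```bash
cat > go.py <<'E'
from h import *
from scipy.spatial.transform import Rotation as Ro
import sys
def go(x,y,z,yaw=None):
    o=manip.get_obs(); R=Ro.from_quat(o['ee_rot']).as_matrix(); d=R.T@(np.array([x,y,z])-o['position'])
    cy=np.degrees(np.arctan2(R[1,1],R[0,1])); s=0 if yaw is None else -((yaw-cy+90)%180-90)
    print('t',round(o['clock'],2),'pos',np.round(o['position'],4),'yaw',round(cy,1),'frac',np.round(d/.15,3),'spin',round(s/30,3),'j',np.round(o['joint_pos'],2))
if __name__=='__main__': go(*map(float,sys.argv[1:]))
E
python3 go.py .484 -.121 .20 14.3
```

```text
t 1.35 pos [0.1887 0.5959 0.2533] yaw 72.4 frac [-3.32  -3.962  0.355] spin 1.937 j [-1.29  0.33 -0.06  1.46  0.02  1.35 -0.09]
```

Call:
carry_out([
  [-0.2,-0.25,0,0,0.6],
  [-0.45,-0.5,0,0,0.6],
  [-0.65,-0.75,0,0,0.6],
  [-0.85,-1,0,0,0.6],
])

```text
clock: 1.85
position: [0.2656, 0.4128, 0.2534]
ee_rot: [0.153, 0.988, 0.0, 0.0]
ft_force: [1.8, 0.1, 0.3]
grip_width: 0.8
grasp_force: 0.0
```

Call:
carry_out([
  [-0.2,-0.25,0,0,0.6],
  [-0.45,-0.5,0,0,0.6],
  [-0.65,-0.75,0,0,0.6],
  [-0.85,-1,0,0,0.6],
])

```text
clock: 2.35
position: [0.3417, 0.2313, 0.2535]
ee_rot: [0.153, 0.988, 0.0, 0.0]
ft_force: [1.2, 0.5, -0.0]
grip_width: 0.802
grasp_force: 0.0
```

Call:
carry_out([
  [-0.2,-0.25,0,0.3,0.6],
  [-0.45,-0.5,0,0.6,0.6],
  [-0.65,-0.75,0,0.9,0.6],
  [-0.85,-1,0,1,0.6],
  [-0.85,-1,0,1,0.6],
])

```text
clock: 2.98
position: [0.4183, 0.0482, 0.2536]
ee_rot: [0.406, 0.914, 0.0, 0.0]
ft_force: [-0.2, 0.1, -0.5]
grip_width: 0.798
grasp_force: 0.0
```

```bash
python3 go.py .484 -.121 .20 14.3
```

```text
t 2.98 pos [0.4183 0.0482 0.2536] yaw 42.1 frac [-1.131 -0.431  0.357] spin 0.925 j [-0.7  -0.17  0.43  1.98  0.07  1.31  0.44]
```

Call:
carry_out([
  [-0.3,-0.1,0.1,0.3,0.6],
  [-0.6,-0.25,0.2,0.6,0.6],
  [-0.85,-0.35,0.3,0.9,0.6],
  [-1,-0.43,0.35,0.92,0.6],
  [-1,-0.43,0.35,0.92,0.6],
])

```text
clock: 3.6
position: [0.4709, -0.1037, 0.2003]
ee_rot: [0.611, 0.792, -0.001, -0.0]
ft_force: [-0.0, -0.1, 0.2]
grip_width: 0.805
grasp_force: 0.0
```

```bash
python3 go.py .484 -.121 .092 14.3
```

```text
t 3.6 pos [ 0.4709 -0.1037  0.2003] yaw 14.7 frac [-0.133  0.056  0.722] spin 0.014 j [-0.51  0.04  0.65  1.93 -0.03  1.18  0.41]
```

Call:
carry_out([
  [-0.13,0.055,0,0,0.6],
  [-0.13,0.055,0.25,0,0.6],
  [-0.13,0.055,0.5,0,0.6],
  [-0.13,0.055,0.72,0,0.6],
  [-0.13,0.055,0.72,0,0.6],
])

```text
clock: 4.22
position: [0.4827, -0.1178, 0.0913]
ee_rot: [0.609, 0.793, -0.001, -0.002]
ft_force: [0.4, -0.3, 0.9]
grip_width: 0.801
grasp_force: 0.0
```

Call:
carry_out([
  [0,0,0,0,-1],
  [0,0,0,0,-1],
  [0,0,0,0,-1],
  [0,0,0,0,-1],
  [0,0,0,0,-1],
  [0,0,0,0,-1],
], force=30)

```text
clock: 4.97
position: [0.4848, -0.1195, 0.0943]
ee_rot: [0.61, 0.792, 0.001, 0.0]
ft_force: [-2.4, 1.0, 8.4]
grip_width: 0.303
grasp_force: 28.9
```

```bash
python3 go.py .484 -.121 .092 14.3; python3 -c "
from h import *
p=camera('top'); s=camera('scene'); save(s,'s1.png')
cv2.imwrite('pics/k1.png',np.vstack([cv2.resize(p['img'][200:270,310:390,::-1],(640,290)),cv2.resize(s['img'][180:280,240:400,::-1],(640,300))]))"
```

```text
t 4.97 pos [ 0.4848 -0.1195  0.0943] yaw 14.8 frac [-0.009 -0.008  0.015] spin 0.018 j [-0.44  0.24  0.66  2.   -0.18  0.96  0.57]
```

View pics/k1.png

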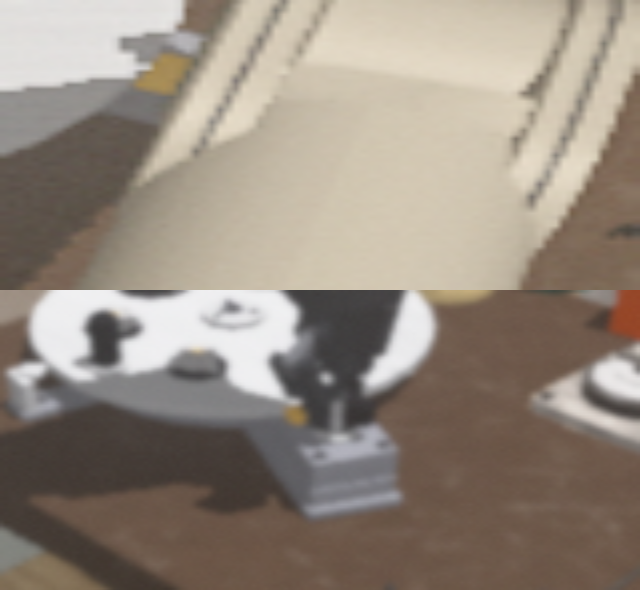

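Call:
carry_out([
  [0,0,0,-0.2,-1],
  [0,0,0,-0.4,-1],
  [0,0,0,-0.6,-1],
  [0,0,0,-0.8,-1],
  [0,0,0,-1,-1],
  [0,0,0,-1,-1],
], force=40)

```text
clock: 5.82
position: [0.4843, -0.1197, 0.0943]
ee_rot: [0.384, 0.924, 0.001, 0.0]
ft_force: [-5.5, 0.5, 12.2]
grip_width: 0.296
grasp_force: 38.8
```

```bash
python3 go.py .484 -.121 .092 44; python3 -c "
from h import *
o=manip.get_obs(); print(o['torque'],o['ft_force'])"
```

```text
t 5.83 pos [ 0.4843 -0.1197  0.0943] yaw 44.9 frac [-0.005 -0.007  0.015] spin 0.03 j [-0.37  0.23  0.58  1.99 -0.16  0.96  1.07]
[0.14429998 1.25344763 0.01785108] [-5.51388533  0.49912171 12.19577337]
```

Call:
carry_out([
  [0,0,0,-0.2,-1],
  [0,0,0,-0.4,-1],
  [0,0,0,-0.6,-1],
  [0,0,0,-0.8,-1],
  [0,0,0,-1,-1],
  [0,0,0,-1,-1],
])

```text
clock: 6.58
position: [0.484, -0.1203, 0.0943]
ee_rot: [0.132, 0.991, 0.0, 0.0]
ft_force: [-7.2, -1.7, 12.2]
grip_width: 0.296
grasp_force: 38.8
```

Call:
carry_out([
  [0,0,0,-0.1,-1],
  [0,0,0,-0.2,-1],
  [0,0,0,-0.3,-1],
  [0,0,0,-0.4,-1],
  [0,0,0,-0.4,-1],
])

```text
clock: 7.2
position: [0.4839, -0.1206, 0.0943]
ee_rot: [0.028, 1.0, -0.0, 0.0]
ft_force: [-7.2, -1.5, 11.9]
grip_width: 0.299
grasp_force: 38.8
```

```bash
python3 go.py .484 -.121 .092 86; python3 -c "
from h import *
o=manip.get_obs(); print(o['torque'],o['ft_force'],o['tau'])
s=camera('scene')
cv2.imwrite('pics/k2.png',cv2.resize(s['img'][180:280,240:400,::-1],(800,500),interpolation=2))"
```

```text
t 7.2 pos [ 0.4839 -0.1206  0.0943] yaw 86.8 frac [-0.001 -0.003  0.015] spin 0.027 j [-0.28  0.22  0.48  1.99 -0.12  0.96  1.78]
[-0.49050243  1.54426061 -0.04199114] [-7.22060071 -1.54308487 11.87381894] [ -1.77545372 -38.90204787   1.95020981 -31.92067623  -0.99858508
  -2.06921607   0.46965664]
```

View pics/k2.png

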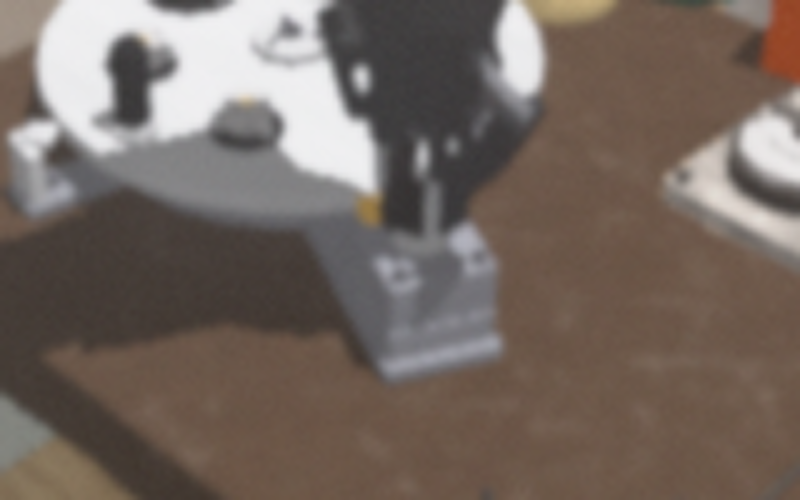

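Call:
carry_out([
  [0,0,0,-0.1,-1],
  [0,0,0,-0.2,-1],
  [0,0,0,-0.3,-1],
  [0,0,0,-0.4,-1],
  [0,0,0,-0.5,-1],
  [0,0,0,-0.5,-1],
  [0,0,0,-0.5,-1],
])

```text
clock: 8.12
position: [0.4852, -0.1206, 0.0943]
ee_rot: [-0.102, 0.995, -0.001, 0.002]
ft_force: [-0.0, -3.8, 6.6]
grip_width: 0.296
grasp_force: 40.2
```

```bash
python3 go.py .484 -.121 .092 101; python3 -c "
from h import *
o=manip.get_obs(); print(o['torque'],o['ft_force'],o['tau'])"
```

```text
t 8.12 pos [ 0.4852 -0.1206  0.0943] yaw 101.7 frac [ 0.009 -0.001  0.015] spin 0.024 j [-0.25  0.22  0.44  1.99 -0.12  0.95  2.03]
[-0.75680339  0.01136717 -0.03784886] [-9.51829349e-04 -3.83556186e+00  6.59143703e+00] [ -1.74768001 -40.28596044   1.7980776  -29.38117146  -0.85772485
   0.32349335   0.06921296]
```

Call:
carry_out([
  [0,0,0,0,0.6],
  [0,0,0,0,0.6],
  [0,0,0,0,0.6],
  [0,0,-0.3,0,0.6],
  [0,0,-0.7,0,0.6],
  [0,0.3,-0.8,0,0.6],
  [0,0.6,-0.8,0,0.6],
  [0,1,-0.8,0,0.6],
  [0,1,-0.8,0,0.6],
])

```text
clock: 9.25
position: [0.4523, 0.0315, 0.2127]
ee_rot: [-0.106, 0.994, 0.001, -0.0]
ft_force: [0.4, -0.5, -1.1]
grip_width: 0.802
grasp_force: 0.0
```

```bash
python3 go.py .456 .068 .092 90
python3 - <<'E'
from h import *
exec(open('m.py').read().split("for n in (")[0].split('import *')[1])
s=camera('scene')
cv2.imwrite('pics/k3.png',np.hstack([cv2.resize(p['img'][190:270,300:380,::-1],(400,400),interpolation=2),cv2.resize(s['img'][200:260,300:360,::-1],(400,400),interpolation=2)]))
E
```

```text
t 9.25 pos [0.4523 0.0315 0.2127] yaw 102.2 frac [-0.076  0.232  0.805] spin 0.407 j [-0.46 -0.03  0.29  1.96  0.01  1.21  1.61]
knob n 102 (array([ 0.4836, -0.121 ]), np.float64(-177.0), array([0.018, 0.055])) [ 0.484 -0.121  0.098] 345 353 216 234
```

View pics/k3.png

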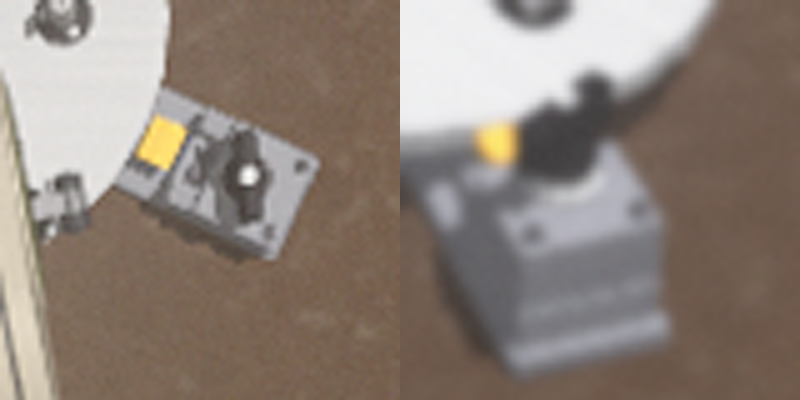

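Call:
carry_out([
  [0,-0.3,0,0.1,0.2],
  [0,-0.7,0,0.3,0.2],
  [0,-1,0,0.3,0.2],
  [0,-1,0.3,0.3,0.2],
  [0,-1,0.6,0.3,0.2],
  [0,-1,0.8,0.3,0.2],
  [0,-1,0.8,0.3,-1],
  [0,-1,0.8,0.3,-1],
  [0,-1,0.8,0.3,-1],
  [0,-1,0.8,0.3,-1],
], force=80)

```text
clock: 10.6
position: [0.4833, -0.1207, 0.0932]
ee_rot: [-0.024, 1.0, -0.0, -0.0]
ft_force: [-4.5, -4.6, -6.9]
grip_width: 0.275
grasp_force: 79.1
```

```bash
python3 go.py .484 -.121 .092 93; python3 -c "
from h import *
o=manip.get_obs(); print(o['torque'],o['ft_force'],o['tau'])"
```

```text
t 10.6 pos [ 0.4833 -0.1207  0.0932] yaw 92.8 frac [-0.004 -0.002  0.008] spin -0.008 j [-0.26  0.22  0.46  1.99 -0.12  0.95  1.88]
[-1.01045781  0.94914499 -0.01171119] [-4.50729099 -4.62742976 -6.93735289] [-2.62385935e+00 -4.69418550e+01  1.90546654e+00 -3.73824048e+01
 -1.44932538e+00 -9.10475682e-01  2.05442804e-02]
```

Call:
carry_out([
  [0,0,0,-0.1,-1],
  [0,0,0,-0.2,-1],
  [0,0,0,-0.3,-1],
  [0,0,0,-0.4,-1],
  [0,0,0,-0.4,-1],
  [0,0,0,-0.4,-1],
])

```text
clock: 11.35
position: [0.4811, -0.1217, 0.0933]
ee_rot: [-0.128, 0.992, -0.0, -0.003]
ft_force: [-18.2, -6.1, 10.5]
grip_width: 0.274
grasp_force: 80.9
```

```bash
python3 go.py .484 -.121 .092 93; python3 -c "
from h import *
o=manip.get_obs(); print(o['torque'],o['ft_force'],o['tau'])"
```

```text
t 11.35 pos [ 0.4811 -0.1217  0.0933] yaw 104.7 frac [-0.02  -0.     0.009] spin 0.39 j [-0.24  0.22  0.44  1.99 -0.11  0.96  2.08]
[-1.37215618  4.01278033  0.16848798] [-18.15210718  -6.06787954  10.53454005] [ -5.11765257 -42.85485148  -1.18913412 -39.43822861  -3.02139491
  -5.36646858  -0.13547155]
```

Call:
carry_out([
  [0,0,0,0,0.6],
  [0,0,0,0,0.6],
  [0,0,0,0,0.6],
  [0,0,-0.3,0,0.6],
  [0,0,-0.7,0,0.6],
  [0,0.3,-0.8,0,0.6],
  [0,0.6,-0.8,0,0.6],
  [0,1,-0.8,0,0.6],
  [0,1,-0.8,0,0.6],
], force=40)

```text
clock: 12.48
position: [0.445, 0.0297, 0.2132]
ee_rot: [-0.133, 0.991, 0.001, 0.001]
ft_force: [-0.0, -0.5, -1.1]
grip_width: 0.795
grasp_force: 0.0
```

```bash
python3 go.py .456 .068 .092 90
python3 - <<'E'
from h import *
exec(open('m.py').read().split("for n in (")[0].split('import *')[1])
E
```

```text
t 12.47 pos [0.445  0.0297 0.2132] yaw 105.2 frac [-0.137  0.226  0.809] spin 0.508 j [-0.45 -0.05  0.28  1.98  0.01  1.21  1.66]
knob n 99 (array([ 0.4834, -0.1201]), np.float64(176.7), array([0.018, 0.056])) [ 0.483 -0.12   0.098] 345 353 216 234
```

Run:
```python
from h import *
old=cv2.resize(cv2.imread('pics/k3.png')[:,:400],(80,80),interpolation=cv2.INTER_AREA)
p=camera('top'); new=p['img'][190:270,300:380,::-1]
def ang(im):
    g=cv2.cvtColor(np.ascontiguousarray(im),cv2.COLOR_BGR2GRAY)[22:50,40:58].astype(float)
    return g
a,b=ang(old),ang(new); print(abs(a-b).mean(),abs(a-b).max())
for im in(old,new):
    g=ang(im); v,u=np.nonzero(g<60); print(len(u),np.degrees(np.arctan2(*np.flip(np.linalg.eigh(np.cov(u,v))[1][:,1]))).round(1))
cv2.imwrite('pics/k4.png',cv2.resize(np.hstack([old[20:52,38:62],new[20:52,38:62]]),(720,480),interpolation=2))
```

```text
5.85515873015873 60.0
0 nan
0 nan
  avg = a.mean(axis, **keepdims_kw)
  ret = um.true_divide(
<stdin>:9: RuntimeWarning: Degrees of freedom <= 0 for slice
  c *= np.true_divide(1, fact)
  c *= np.true_divide(1, fact)
```

View pics/k4.png

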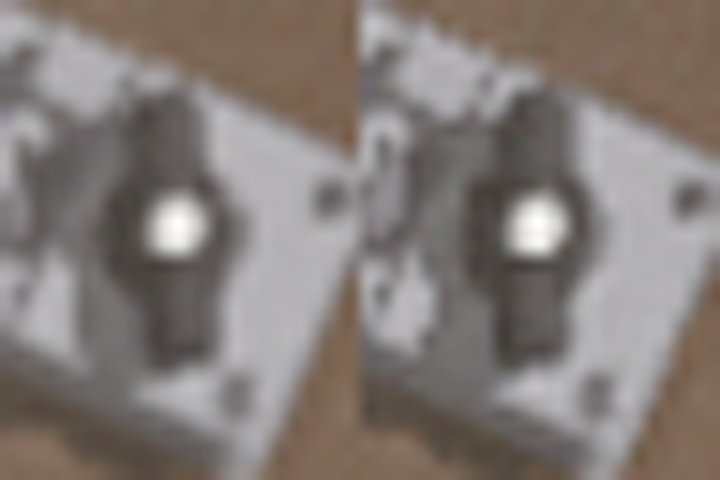

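Call:
carry_out([
  [-0.02,-0.3,0,0.2,0.2],
  [-0.03,-0.7,0,0.4,0.2],
  [-0.04,-0.99,0,0.55,0.2],
  [-0.04,-0.99,0.2,0.55,0.2],
  [-0.04,-0.99,0.2,0.55,0.2],
], force=60)

```text
clock: 13.2
position: [0.4882, -0.118, 0.1813]
ee_rot: [0.016, 1.0, -0.0, -0.002]
ft_force: [0.3, -0.2, -0.0]
grip_width: 0.6
grasp_force: 0.0
```

```bash
python3 go.py .4838 -.1205 .092 88
```

```text
t 13.2 pos [ 0.4882 -0.118   0.1813] yaw 88.2 frac [ 0.026 -0.017  0.595] spin 0.006 j [-0.28  0.12  0.46  1.89 -0.06  1.15  1.74]
```

Call:
carry_out([
  [0.025,-0.015,0.2,0,0.2],
  [0.025,-0.015,0.4,0,0.2],
  [0.025,-0.015,0.59,0,0.2],
  [0.025,-0.015,0.59,0,-1],
  [0.025,-0.015,0.59,0,-1],
  [0.025,-0.015,0.59,0,-1],
  [0.025,-0.015,0.59,0,-1],
])

```text
clock: 14.08
position: [0.4852, -0.1205, 0.0953]
ee_rot: [0.015, 1.0, -0.001, -0.0]
ft_force: [-1.6, -6.9, -8.9]
grip_width: 0.281
grasp_force: 59.3
```

```bash
cat > st.py <<'E'
from h import *
from scipy.spatial.transform import Rotation as Ro
o=manip.get_obs(); R=Ro.from_quat(o['ee_rot']).as_matrix()
print(o['clock'],'yaw',np.degrees(np.arctan2(R[1,1],R[0,1])).round(2),np.round(o['position'],4),'F',np.round(o['ft_force'],1),'T',np.round(o['torque'],2),'tau7',round(o['tau'][6],3),o['grip_width'])
E
python3 st.py
```

```text
14.075 yaw 88.24 [ 0.4852 -0.1205  0.0953] F [-1.6 -6.9 -8.9] T [-1.29  0.26 -0.04] tau7 0.033 0.2809772662107532
```

Call:
carry_out([
  [0,0,0,-0.1,-1],
  [0,0,0,-0.1,-1],
])

```text
clock: 14.32
position: [0.4852, -0.1205, 0.0953]
ee_rot: [-0.011, 1.0, -0.001, -0.0]
ft_force: [-1.2, -5.8, -8.9]
grip_width: 0.277
grasp_force: 59.3
```

```bash
python3 st.py
```

```text
14.325 yaw 91.29 [ 0.4852 -0.1205  0.0953] F [-1.2 -5.8 -8.9] T [-1.32  0.3  -0.01] tau7 0.404 0.2769073651138404
```

Call:
carry_out([
  [0,0,0,-0.1,-1],
  [0,0,0,-0.1,-1],
])

```text
clock: 14.58
position: [0.4852, -0.1205, 0.0953]
ee_rot: [-0.037, 0.999, -0.001, -0.0]
ft_force: [-1.0, -6.3, -9.5]
grip_width: 0.277
grasp_force: 59.3
```

```bash
python3 st.py
```

```text
14.575 yaw 94.29 [ 0.4852 -0.1205  0.0953] F [-1.  -6.3 -9.5] T [-1.31  0.25 -0.02] tau7 0.404 0.27742874949100693
```

Call:
carry_out([
  [0,0,0,-0.1,-1],
  [0,0,0,-0.1,-1],
])

```text
clock: 14.82
position: [0.4852, -0.1205, 0.0953]
ee_rot: [-0.063, 0.998, -0.001, -0.0]
ft_force: [-1.1, -5.9, -7.9]
grip_width: 0.28
grasp_force: 59.3
```

```bash
python3 st.py
```

```text
14.825 yaw 97.22 [ 0.4852 -0.1205  0.0953] F [-1.1 -5.9 -7.9] T [-1.2   0.29 -0.55] tau7 0.992 0.280487118793047
```

Call:
carry_out([
  [0,0,0,0,-1],
  [0,0,0,0,-1],
  [0,0,0,0.04,-1],
  [0,0,0,0.04,-1],
  [0,0,0,0.04,0.3],
  [0,0,0,0.04,0.3],
  [0,0,0,0.04,0.3],
  [0,0,-0.2,0.04,0.3],
  [0,0,-0.5,0.04,0.3],
  [0,0,-0.75,0.04,0.3],
  [0,0.3,-0.75,0,0.3],
  [0,0.65,-0.75,0,0.3],
  [0,1,-0.75,0,0.5],
  [0,1,-0.75,0,0.5],
])

```text
clock: 16.58
position: [0.4661, 0.0341, 0.2072]
ee_rot: [-0.067, 0.998, 0.001, 0.0]
ft_force: [-0.7, -1.1, 0.5]
grip_width: 0.746
grasp_force: 0.0
```

```bash
python3 go.py .456 .068 .092 90
python3 - <<'E'
from h import *
p=camera('top'); new=p['img'][190:270,300:380,::-1]
k=cv2.imread('pics/k4.png')
cv2.imwrite('pics/k5.png',np.hstack([k,cv2.resize(new[20:52,38:62],(360,480),interpolation=2)])[:,360:])
g=cv2.cvtColor(k,cv2.COLOR_BGR2GRAY)
n=cv2.cvtColor(cv2.imread('pics/k5.png'),cv2.COLOR_BGR2GRAY)[:,360:]
# bar dark axis: darkest column centroid near top and bottom ends
for im in(g[:,:360],g[:,360:],n):
    w=lambda r:(lambda d:(d*np.arange(100,250)).sum()/d.sum())(np.clip(125-im[r,100:250].astype(float).mean(0),0,None))
    print(w(slice(110,160)).round(1),w(slice(300,345)).round(1))
E
```

```text
t 16.57 pos [0.4661 0.0341 0.2072] yaw 97.7 frac [0.037 0.232 0.768] spin 0.257 j [-0.45  0.01  0.29  1.94 -0.    1.2   1.54]
150.1 164.1
159.4 157.2
149.8 164.9
```

View pics/k5.png

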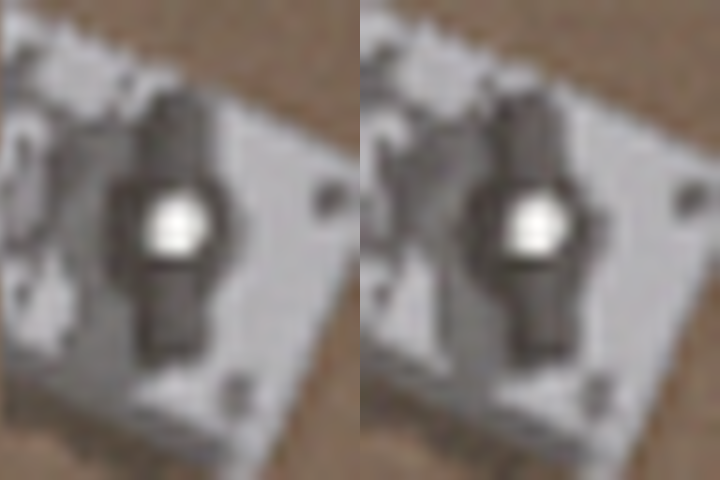

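Call:
carry_out([
  [0.037,0.23,0,0.25,0.5],
  [0.037,0.23,0.1,0.25,0.5],
  [0.037,0.23,0.4,0.25,0.5],
  [0.037,0.23,0.6,0.25,0.5],
  [0.037,0.23,0.77,0.25,0.5],
  [0.037,0.23,0.77,0.25,0.5],
  [0.037,0.23,0.77,0.25,-1],
  [0.037,0.23,0.77,0.25,-1],
  [0.037,0.23,0.77,0.25,-1],
  [0.037,0.23,0.77,0.25,-1],
], force=40)

```text
clock: 17.88
position: [0.4574, 0.0635, 0.0925]
ee_rot: [0.002, 1.0, 0.0, 0.001]
ft_force: [-1.8, -1.0, 5.9]
grip_width: 0.243
grasp_force: 39.0
```

```bash
python3 st.py
python3 - <<'E'
from h import *
s=camera('scene'); save(s,'s5.png')
for n in('handle_grip','sun_mid','pointer_tip'):
    print(n,[(np.round(b['position'],3).tolist(),round(b['conf'],2)) for b in boxes_of(n,s)][:3])
E
```

```text
17.875 yaw 89.83 [0.4574 0.0635 0.0925] F [-1.8 -1.   5.9] T [-0.12  0.3  -0.01] tau7 0.006 0.24340034185702034
handle_grip [([0.564, 0.039, 0.048], 0.73), ([0.464, -0.123, 0.037], 0.56)]
sun_mid [([0.584, -0.027, 0.086], 0.64)]
pointer_tip [([0.466, -0.124, 0.033], 0.76)]
```

Call:
carry_out([
  [-0.003,0.071,0,0.167,-1],
  [-0.012,0.141,0,0.333,-1],
  [-0.028,0.21,0,0.5,-1],
  [-0.05,0.278,0,0.667,-1],
  [-0.076,0.344,0,0.833,-1],
  [-0.076,0.344,0,0.833,-1],
])

```text
clock: 18.82
position: [0.4672, 0.1171, 0.0925]
ee_rot: [0.218, 0.976, 0.001, -0.001]
ft_force: [-14.0, 3.1, 17.3]
grip_width: 0.239
grasp_force: 40.6
```

```bash
python3 st.py; sed 's/^cv2.*//' m.py > m2.py
python3 - <<'E'
from h import *
p=camera('top')
for b in boxes_of('planet_gear_1',p)[:4]+boxes_of('sun_mid',p)[:2]: print(np.round(b['position'],3),round(b['conf'],2))
E
```

```text
18.825 yaw 64.87 [0.4672 0.1171 0.0925] F [-14.    3.1  17.3] T [ 0.61  2.72 -0.29] tau7 -0.541 0.23912630564196324
[0.49  0.057 0.065] 0.54
```

Call:
carry_out([
  [0.013,0.071,0,0.167,-1],
  [0.006,0.141,0,0.333,-1],
  [-0.007,0.211,0,0.5,-1],
  [-0.026,0.28,0,0.667,-1],
  [-0.05,0.347,0,0.833,-1],
  [-0.05,0.347,0,0.833,-1],
])

```text
clock: 19.73
position: [0.4978, 0.16, 0.0926]
ee_rot: [0.424, 0.906, 0.001, 0.0]
ft_force: [-4.0, 0.3, 10.2]
grip_width: 0.245
grasp_force: 41.3
```

```bash
python3 st.py
```

```text
19.725 yaw 39.87 [0.4978 0.16   0.0926] F [-4.   0.3 10.2] T [ 0.15  0.94 -0.3 ] tau7 -0.63 0.24517129680767377
```

Call:
carry_out([
  [0.002,0.071,0,0.167,-1],
  [-0.005,0.141,0,0.333,-1],
  [-0.018,0.211,0,0.5,-1],
  [-0.037,0.28,0,0.667,-1],
  [-0.061,0.347,0,0.833,-1],
  [-0.061,0.347,0,0.833,-1],
])

```text
clock: 20.48
position: [0.5438, 0.1861, 0.0926]
ee_rot: [0.609, 0.793, 0.001, 0.0]
ft_force: [-2.5, 2.0, 9.4]
grip_width: 0.24
grasp_force: 41.4
```

```bash
python3 st.py
python3 - <<'E'
from h import *
from scipy.optimize import least_squares as L
o=manip.get_obs()
P=np.array([[.4574,.0635],[.4672,.1171],[.4978,.16],o['position'][:2]])
print(L(lambda c:np.hypot(*(P-c).T)-.122,[.577,.067]).x, L(lambda c:np.hypot(*(P-c[:2]).T)-c[2],[.577,.067,.12]).x)
p=camera('top'); s=camera('scene'); save(p,'t6.png'); save(s,'s6.png')
for q in(p,s): print([(np.round(b['position'],3).tolist(),round(b['conf'],2)) for b in boxes_of('sun_mid',q)][:2])
E
```

```text
20.475 yaw 14.91 [0.5438 0.1861 0.0926] F [-2.5  2.   9.4] T [ 0.32  0.65 -0.28] tau7 -0.473 0.24026506711760925
[0.57934757 0.06930084] [0.57995049 0.06887655 0.12265856]
[]
[([0.491, 0.039, 0.083], 0.67)]
```

Run:
```python
from h import *
from scipy.optimize import least_squares as L
def proj(p,X): c=np.array(p['R'])@X+p['t']; return c[:2]/c[2]*f(p)+[p['cx'],p['cy']]
im=[]
for n in('top','scene'):
    p=camera(n); g=cv2.cvtColor(p['img'],cv2.COLOR_RGB2GRAY)
    # radial edge search from nominal centre in world plane
    C0=np.array([.5785,.0685]); E=[]
    for a in np.radians(np.arange(0,360,2)):
        deg=np.degrees(a)
        if 150<deg<260 or (n=='top' and 40<deg<150): continue
        rs=np.arange(.138,.162,.0005)
        q=np.array([proj(p,np.array([*(C0+r*np.array([np.cos(a),np.sin(a)])),.046])) for r in rs]).astype(np.float32)
        val=cv2.remap(g,q[None,:,0],q[None,:,1],1)[0].astype(float)
        d=np.convolve(val,np.r_[np.ones(4),-np.ones(4)],'valid') ; i=np.argmin(d)
        if d[i]<-120: E.append(C0+(rs[i+4]-.00025)*np.array([np.cos(a),np.sin(a)]))
    E=np.array(E); c=L(lambda c:np.hypot(*(E-c[:2]).T)-.15,C0,loss='soft_l1',f_scale=.001).x
    print(n,len(E),c)
    K=8 if n=='top' else 10
    t=proj(p,np.array([*(c+.153*np.array([np.cos(np.radians(168)),np.sin(np.radians(168))])),.046]))
    w,h=(50,36) if n=='top' else (40,29)
    u0,v0=int(t[0]-w/2),int(t[1]-h/2)
    z=cv2.resize(np.ascontiguousarray(p['img'][v0:v0+h,u0:u0+w,::-1]),None,fx=2*K,fy=2*K,interpolation=2)[:290*2][:, :800]
    for deg,col in((164,(0,0,255)),(168,(0,255,0)),(172,(255,0,0))):
        for r in(.153,.158,.163,.168,.173):
            q=(proj(p,np.array([*(c+r*np.array([np.cos(np.radians(deg)),np.sin(np.radians(deg))])),.046]))-[u0-.5,v0-.5])*2*K
            cv2.circle(z,tuple(int(x) for x in q),3,col,-1)
    im.append(z)
a,b=[cv2.resize(i,(400,290)) for i in im]
print([i.shape for i in im])
im=[cv2.resize(i,(560,300*1)) if 0 else i for i in im]
cv2.imwrite('pics/fin.png',np.vstack([cv2.resize(im[0],(415,299)),cv2.resize(im[1],(415,300))]))
```

```text
top 72 [0.57920096 0.06898625]
scene 31 [0.57464543 0.0647796 ]
[(576, 800, 3), (580, 800, 3)]
```

View pics/fin.png

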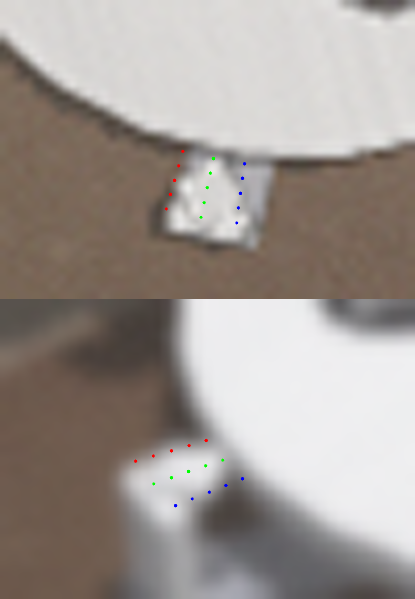

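Call:
carry_out([
  [-0.001,0.085,0,0.2,-1],
  [-0.012,0.171,0,0.4,-1],
  [-0.031,0.253,0,0.6,-1],
  [-0.058,0.335,0,0.8,-1],
  [-0.075,0.374,0,0.9,-1],
  [-0.088,0.4,0,0.967,-1],
  [-0.088,0.4,0,0.967,-1],
  [-0.088,0.4,0,0.967,-1],
  [-0.088,0.4,0,0.967,-1],
])

```text
clock: 21.9
position: [0.6046, 0.1888, 0.0926]
ee_rot: [0.788, 0.616, 0.001, -0.0]
ft_force: [-1.1, 2.3, 7.1]
grip_width: 0.243
grasp_force: 41.1
```

```bash
python3 st.py
python3 - <<'E'
from h import *
o=manip.get_obs(); C=np.array([.5793,.069]); d=o['position'][:2]-C
print('handle',np.degrees(np.arctan2(d[1],d[0])),np.hypot(*d),o['grasp_force'])
p=camera('top'); s=camera('scene')
vv,uu=np.mgrid[195:255,240:300]; a=np.array([world(p,u,v) for u,v in zip(uu.ravel(),vv.ravel())])
m=(a[:,2]>.085)&(a[:,2]<.13)&(np.hypot(*(a[:,:2]-[.491,.088]).T)<.03); print(m.sum(),a[m].mean(0))
e=a[m].mean(0)[:2]-C; print('sun',np.degrees(np.arctan2(e[1],e[0])),np.hypot(*e))
print([(np.round(b['position'],3).tolist(),round(b['conf'],2)) for b in boxes_of('sun_mid',s)][:2])
for n in('planet_gear_1',): print([(np.round(b['position'],3).tolist(),round(b['conf'],2)) for b in boxes_of(n,s)][:4])
vv,uu=np.mgrid[205:245,330:375]; k=np.array([world(p,u,v) for u,v in zip(uu.ravel(),vv.ravel())]); k=k[(k[:,2]>.08)&(k[:,2]<.125)][:,:2]
w,V=np.linalg.eigh(np.cov(k.T)); print('knob',len(k),np.degrees(np.arctan(V[1,1]/V[0,1])))
E
```

```text
21.9 yaw -14.0 [0.6046 0.1888 0.0926] F [-1.1  2.3  7.1] T [ 0.53  0.29 -0.28] tau7 0.237 0.24335170904181447
handle 78.08660727611591 0.12247901484128415 41.081373542547226
21 [0.49061761 0.08747964 0.10321643]
sun 168.22914293745436 0.09058732365918112
[([0.489, 0.08, 0.084], 0.42)]
[([0.512, -0.002, 0.067], 0.51), ([0.548, 0.155, 0.063], 0.42), ([0.483, -0.127, 0.092], 0.4)]
knob 102 2.680300842974199
```

```bash
python3 -c "
from h import *
print(ticket.hand_in())"
```

```text
the job is handed in; nothing more can be done
None
```

I turned the brake knob to its end stop, then turned the carousel until the sun-gear shaft stood at the pointer (shaft measured at 168.2°, pointer about 168°). I handed the job in at 21.9 s with the handle gripped at about 41 N; hand-in returned no verdict.

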